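# Tip the paint-mixing balls into the blue dish

## Robot

A 7-joint arm with a two-finger parallel gripper is mounted at the origin on a cart in front of the work surface, level with it; the furniture and walls round the work are solid. World frame = base frame: x ahead of the robot, y to its left, z up, the work surface at z = 0. Lengths are in m, angles in rad, forces in N, time in s.
With the tool pointing down it reaches from about 0.425 to 0.925 m from the base axis. Payload 6.8 kg.
Tool frame: the origin (TCP) lies midway between the tips of the shut fingers; the grasp point (between the pads) lies 19 mm behind it; z points along the fingers, y is the line along which they close (so a half turn about z gives the same grasp; the last joint's range is limited). The gripper opens to 85 mm and grips with 20 to 120 N. Pads are 22 mm wide; open, the fingers measure 114 mm over their backs; the gripper's body (76 mm by 85 mm) begins 54 mm behind the grasp point. The pads swing forward as they close: fully open they stand 13 mm farther back than shut.
Start: joints at [-1.404, 0.477, 0.022, 1.555, -0.011, 1.109, -0.083], TCP at [0.183, 0.65, 0.231] pointing down, gripper open.
Joint ranges: [-2.96, 2.96], [-0.34, 2.1], [-1.41, 1.46], [0.24, 2.44], [-1.37, 4.51], [0.17, 1.92], [-2.96, 2.96]. Speed limits (rad/s): [2.39, 2.39, 3.14, 3.14, 3.14, 3.14, 3.14].

## Interface

Orientations are given as a rotation vector (axis times angle).
In Python, from bench import get_obs, grab_frame, camera_params, r gives the robot as it stands.
- The arm moves only by the shell command python3 -m jog 'ROWS' [FORCE]. ROWS is JSON, a list of rows, each an object of numbers: "rx", "ry", "rz": the turn, a rotation vector about the world's x, y, z scaled (see below); "x", "y", "z": the shift along the world's x, y, z scaled (see below); "jaw": the opening, from -1 (shut) to 1 (fully open). In form: [{"rx": .., "ry": .., "rz": .., "x": .., "y": .., "z": .., "jaw": ..}, ...]. A call has 1 to 8 rows; each row shifts and turns the commanded pose from where the row before left it; what a row does not reach is not made up. The controller multiplies each number of a shift by 60 mm and each number of a turn by 10 degrees. A row lasts 1/8 s, in which the tool goes at most 62.5 mm and 10.7 degrees, less where a joint would pass 70% of its speed; a pose out of reach is approached as far as the arm can. A call with a number of a shift or a turn outside -1 to 1 is refused whole. A call with a gripper value outside its range is refused whole. The fingers move at their own pace and stop on an object; FORCE is the grip in N (left out, the last holds). Time passes only in rows, so rows that do not move let the fingers close. It gives the time, the measured TCP pose, the force, the opening and the grip force at its end, in the units of the state.
- get_obs(): the state, without advancing time (a new reading comes with each control period).
- grab_frame(name): name is "scene" or "top" or "wrist"; returns the picture (384x512x3 uint8, red, green, blue); there is no depth.
- camera_params(name): a dict with "fx", "fy", "cx", "cy" (pixels), "R" (3x3) and "t" (3): a world point X has camera coordinates R X + t. Camera axes: x right, y down, z forward; pixel columns grow to the right and rows downward; lengths in m; the calibration is good to about 2 mm. A picture is of the moment at which its call begins: read the wrist's pose just before it. camera_params takes no time and is no camera call; for the wrist camera it gives the pose at the moment of the call.
- r.hand_in(): hands the job in; it is judged then, once.
The state is a dict: "clock": time; "joints": joint angles; "qvel": joint speeds; "tau": joint torques, N m; "tcp_pos": TCP position; "orientation": TCP orientation; "contact_force": force on the tool from outside, world axes, zero at the start; "moment": the same for the moment, N m; "grip_width": finger opening in m; "gripper_force": force on a finger pad.
Only numpy, scipy, OpenCV 4.12 (cv2) and the standard library are available. Lean on these libraries where they do the work, as an engineer would, in place of code of your own. Each camera call takes 0.05 s, during which the arm holds its last target. There are 200 camera calls.

## Task

Pick up the orange scoop by its black grip without spilling, and tip both steel mixing balls out of it into the blue dish (not the green one). Bring the scoop's lip down close over the dish, a finger's breadth or two above its rim, before tipping, so that the balls do not bounce out, and leave the dish where it stands. Then set the empty scoop down upright on the free table top and let go of it.

Things in the scene. Friction and masses are not known exactly. Their poses are not given: they have to be found in the camera images.
- scoop: Loose orange chute, 94x36 mm, 80 g; origin under tray centre at table level, z up. Tray x -31..+40 mm, walls 22 high. Open lip at +x: floor ramps up 19 deg from x=20 to lip edge x=40, z=10, 30 wide; balls roll out when it is tipped lip-down over 20 deg (40 empties it). Black upright grip tab centred x=-42, y=0: 14 thick (y), 24 wide (x), 70 high; pinch along y, above the walls.
- ball_a: Bright steel ball, 16 mm diameter, 17 g, loose in the scoop's tray; origin at its centre (axes turn as it rolls).
- ball_b: The other steel ball, the same.
- dish_blue: Blue flared round dish, loose, 0.2 kg, rim 92 mm across and 28 mm high, wall 3 mm, floor 4 mm thick, foot 40 mm; origin at the centre of its underside, z up. A green dish of the same shape stands nearby and is not wanted; either may be the nearer one.

How it is judged:
By the outcome, as a careful person would: the job done as asked, in the order asked, and still so for the second after the job is handed in, with the robot touching nothing.
It also fails if it takes over 53 s, if anything falls off the work surface, if the arm or the gripper's body presses on something with over 40 N, if the wrist force passes 120 N, or if a joint passes its speed limit or range.

## Working session

There is one attempt and no reset: what is moved stays moved. The work goes in short steps, Python scripts to look and compute and a shell command to move; the robot and the scene stay as the last step left them, time stands still between calls to the robot, and variables do not carry over. Pictures are saved under pics/ and viewed, at most 10 in all, crops included, and the job is handed in when it is done.

```bash
mkdir -p pics
python3 - <<'E'
from bench import get_obs, grab_frame, camera_params
import cv2
o=get_obs(); print(o['clock'],o['tcp_pos'],o['orientation'],o['grip_width'])
for n in ('scene','top'):
    f=grab_frame(n); cv2.imwrite(f'pics/{n}0.png',f[:,:,::-1]); p=camera_params(n); print(n,p)
E
```

```text
0.0 [0.18303154 0.64908828 0.23029863] [-4.30298904e-01 -3.11187050e+00  2.96677733e-03] 0.08557220853752638
scene {'fx': 450.1891441650537, 'fy': 450.1891441650537, 'cx': 256.58363224729897, 'cy': 188.46821208021765, 'R': array([[ 0.5743984 , -0.81845318, -0.01417279],
       [-0.36041707, -0.237323  , -0.90209607],
       [ 0.73495987,  0.52327066, -0.43130245]]), 't': array([-0.46122598,  0.16422451,  0.65798411])}
top {'fx': 396.55260629351073, 'fy': 396.55260629351073, 'cx': 258.03108715829336, 'cy': 192.76967936829953, 'R': array([[ 0.02180604, -0.99962775,  0.01639706],
       [-0.9933409 , -0.02351894, -0.11278613],
       [ 0.11312979, -0.01382845, -0.99348398]]), 't': array([-0.24579158,  0.45771812,  0.81865569])}
```

View pics/scene0.png

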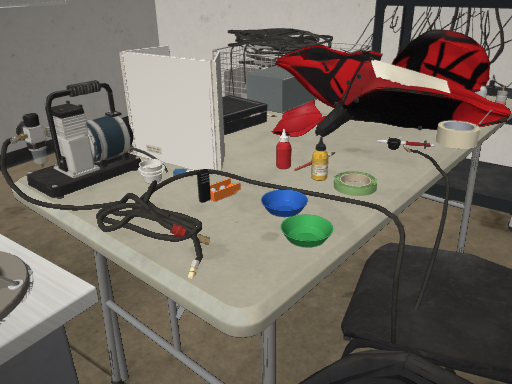

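View pics/top0.png

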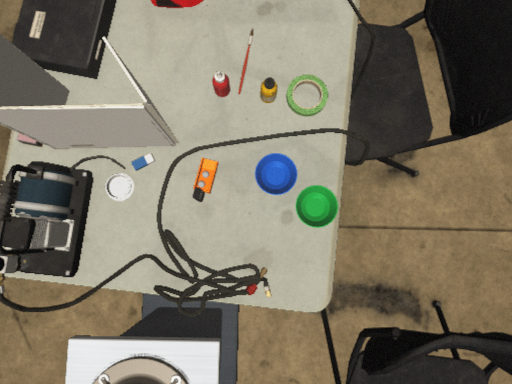

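The scene view shows the scoop (grip at about 203,185), the blue dish (284,203) and the green dish (306,231). In the top view the scoop's grip is at about (199,194) and its lip end at (208,160). The blue dish is at (276,174), the green one at (316,206), and a hose runs round the scoop. I'll enlarge the top view.

```bash
cat > h.py <<'E'
import numpy as np
from bench import camera_params
def ray(n,u,v,z,p=None):
    p=p or camera_params(n); R=np.array(p['R']);t=np.array(p['t'])
    d=R.T@np.array([(u-p['cx'])/p['fx'],(v-p['cy'])/p['fy'],1]); c=-R.T@t
    return c+d*(z-c[2])/d[2]
def proj(n,X,p=None):
    p=p or camera_params(n); c=np.array(p['R'])@np.array(X)+p['t']
    return p['fx']*c[0]/c[2]+p['cx'],p['fy']*c[1]/c[2]+p['cy']
E
python3 - <<'E'
import cv2
from h import *
f=cv2.imread('pics/top0.png')[140:230,175:345]
cv2.imwrite('pics/topc.png',cv2.resize(f,None,fx=4.7,fy=4.7,interpolation=cv2.INTER_CUBIC))
# blobs
f=cv2.imread('pics/top0.png'); b,g,r=[f[:,:,i].astype(int) for i in range(3)]
for nm,m in (('blue',(b>r+60)&(b>g+40)),('green',(g>r+60)&(g>b+30))):
    n,l,s,c=cv2.connectedComponentsWithStats(m.astype('uint8'))
    for i in range(1,n):
        if s[i,4]>300: print(nm,s[i],c[i],ray('top',*c[i],0.028), s[i,2]/396*0.83)
E
```

```text
blue [ 255  153   42   42 1334] [275.73238381 172.91004498] [ 0.50701    -0.27240788  0.028     ] 0.08803030303030303
green [ 296  185   42   43 1258] [316.65421304 204.28696343] [ 0.44142289 -0.36087239  0.028     ] 0.08803030303030303
```

View pics/topc.png

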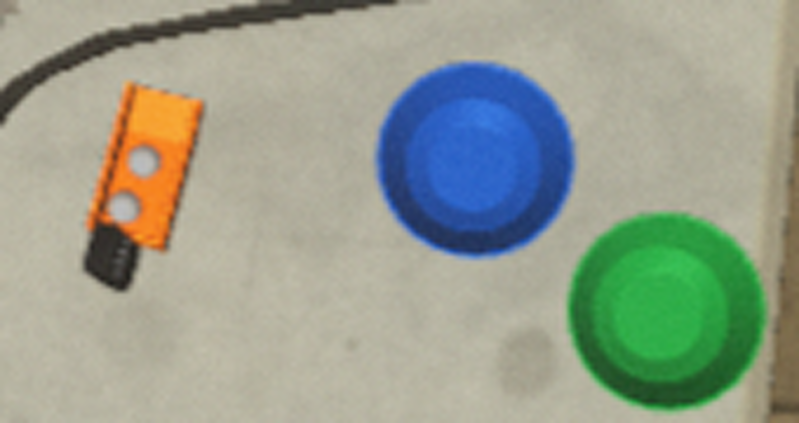

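Run:
```python
from h import *
S=lambda u,v,z: ray('top',u/4.7+175-.4,v/4.7+140-.4,z)
P=[S(*q,.022) for q in ((130,84),(203,101),(90,225),(165,248))]
lip=(P[0]+P[1])/2; bk=(P[2]+P[3])/2
print('lip',lip,'back',bk,'len',np.linalg.norm(lip-bk),'w',np.linalg.norm(P[0]-P[1]),np.linalg.norm(P[2]-P[3]))
d=(lip-bk)/np.linalg.norm(lip-bk); yaw=np.arctan2(d[1],d[0]); print('yaw deg',np.degrees(yaw))
o=(lip-40e-3*d+bk+31e-3*d)/2; print('origin',o, 'grip',o-42e-3*d)
g=o-42e-3*d; n=np.array([-d[1],d[0],0])
for z in (0,.07):
  print(z,[tuple(np.round((np.array(proj('top',np.array([g[0],g[1],z])+a*.012*d+b*.007*n))+.4-(175,140))*4.7)) for a in(-1,1) for b in(1,-1)])
  print('scene',proj('scene',[g[0],g[1],z]))
print('cam',-camera_params('top')['R'].T@camera_params('top')['t'])
```

```text
lip [ 0.53439636 -0.12982855  0.022     ] back [ 0.46715956 -0.11442056  0.022     ] len 0.06897965663585741 w 0.03459484516984816 0.03592019880947129
yaw deg -12.907045165584774
origin [ 0.49639166 -0.12111939  0.022     ] grip [ 0.45545284 -0.11173785  0.022     ]
0 [(np.float64(105.0), np.float64(288.0)), (np.float64(134.0), np.float64(295.0)), (np.float64(119.0), np.float64(238.0)), (np.float64(148.0), np.float64(246.0))]
scene (np.float64(204.4634245217865), np.float64(201.28088821565242))
0.07 [(np.float64(83.0), np.float64(273.0)), (np.float64(115.0), np.float64(281.0)), (np.float64(98.0), np.float64(219.0)), (np.float64(129.0), np.float64(227.0))]
scene (np.float64(202.22884582153165), np.float64(170.26410132736297))
cam [ 0.36741553 -0.2236143   0.86897584]
```

Run:
```python
from h import *
def height(b,t):
    X=ray('scene',*b,0); zs=np.arange(0,.6,.002)
    z=min(zs,key=lambda z:abs(proj('scene',[X[0],X[1],z])[1]-t[1])); print(b,X[:2],'h',z,proj('scene',[X[0],X[1],z]),t)
height((221,168),(213,58)); height((135,140),(121,50)); height((150,155),(121,50)); height((80,172),(88,83)); height((75,189),(40,112))
for q in((175,145),(105,40),(90,170),(85,270),(10,270)): print(q,ray('top',*q,0),ray('top',*q,.25))
for q in ((.183,.65,.23),(.35,.35,.3)): print(proj('scene',q),proj('top',q))
```

```text
(221, 168) [ 0.61219427 -0.02832443] h 0.26 (np.float64(215.24115138617637), np.float64(58.02138410558936)) (213, 58)
(135, 140) [0.63714634 0.30853916] h 0.248 (np.float64(122.64570886221924), np.float64(50.31059926269995)) (121, 50)
(150, 155) [0.5781592  0.18320678] h 0.266 (np.float64(136.9130381666533), np.float64(49.86756727938118)) (121, 50)
(80, 172) [0.40683788 0.2410867 ] h 0.214 (np.float64(62.17299862739674), np.float64(82.75491245259394)) (88, 83)
(75, 189) [0.34190014 0.16778851] h 0.17400000000000002 (np.float64(59.01612937720512), np.float64(112.40299925591898)) (40, 112)
(175, 145) [ 0.56909877 -0.04836731  0.        ] [ 0.51107551 -0.09878499  0.25      ]
(105, 40) [0.8102747  0.12256538 0.        ] [0.68286633 0.02297122 0.25      ]
(90, 170) [0.50810725 0.13578864 0.        ] [0.46763094 0.03239021 0.25      ]
(85, 270) [0.29107036 0.13139052 0.        ] [0.31303448 0.02925741 0.25      ]
(10, 270) [0.28780719 0.29048815 0.        ] [0.31071011 0.14258345 0.25      ]
(np.float64(-131.72667045545802), np.float64(73.6896738260053)) (np.float64(-326.9047950876888), np.float64(347.4119173000633))
(np.float64(0.6347279878959853), np.float64(41.83301710856216)) (np.float64(-158.331867903265), np.float64(241.3109628619568))
```

```bash
python3 -m jog '[{"z":1},{"z":1},{"z":1},{"x":0.6,"y":-0.8},{"x":0.6,"y":-0.8},{"x":0.6,"y":-0.8},{"x":0.6,"y":-0.8},{"x":0.6,"y":-0.8}]'; python3 -c "
from bench import get_obs;print(get_obs()['joints'])"
```

```text
[-1.40407834  0.4777126   0.02236688  1.55635889 -0.01151798  1.10930263
 -0.08313861]validation failed for argument at $[0]...
```

```bash
python3 -m jog '[{"rx":0,"ry":0,"rz":0,"x":0,"y":0,"z":1,"jaw":1},{"rx":0,"ry":0,"rz":0,"x":0,"y":0,"z":1,"jaw":1},{"rx":0,"ry":0,"rz":0,"x":0,"y":0,"z":1,"jaw":1},{"rx":0,"ry":0,"rz":0,"x":0.6,"y":-0.8,"z":0,"jaw":1},{"rx":0,"ry":0,"rz":0,"x":0.6,"y":-0.8,"z":0,"jaw":1},{"rx":0,"ry":0,"rz":0,"x":0.6,"y":-0.8,"z":0,"jaw":1},{"rx":0,"ry":0,"rz":0,"x":0.6,"y":-0.8,"z":0,"jaw":1},{"rx":0,"ry":0,"rz":0,"x":0.6,"y":-0.8,"z":0,"jaw":1}]'; python3 -c "
from bench import get_obs;print(get_obs()['joints'])"
```

```text
clock: 1.1
tcp_pos: [0.364, 0.4077, 0.411]
orientation: [-0.43, -3.112, 0.001]
contact_force: [0.2, 0.1, 0.3]
grip_width: 0.0856
gripper_force: 0.0
[-1.09568492  0.1403705   0.16036911  1.61575561 -0.02275238  1.38772343
  0.3632519 ]
```

```bash
python3 -m jog '[{"rx":0,"ry":0,"rz":0.28,"x":0.6,"y":-0.8,"z":0,"jaw":1},{"rx":0,"ry":0,"rz":0,"x":0.6,"y":-0.8,"z":0,"jaw":1},{"rx":0,"ry":0,"rz":0,"x":0.6,"y":-0.8,"z":0,"jaw":1},{"rx":0,"ry":0,"rz":0,"x":0,"y":-1,"z":0,"jaw":1},{"rx":0,"ry":0,"rz":0,"x":0,"y":-1,"z":0,"jaw":1},{"rx":0,"ry":0,"rz":0,"x":0,"y":-1,"z":0,"jaw":1},{"rx":0,"ry":0,"rz":0,"x":0,"y":-1,"z":0,"jaw":1},{"rx":0,"ry":0,"rz":0,"x":0,"y":-1,"z":0,"jaw":1}]' && python3 -m jog '[{"rx":0,"ry":0,"rz":0,"x":-0.15,"y":-1,"z":0,"jaw":1},{"rx":0,"ry":0,"rz":0,"x":-0.15,"y":-0.2,"z":-0.9,"jaw":1},{"rx":0,"ry":0,"rz":0,"x":0,"y":0,"z":-1,"jaw":1},{"rx":0,"ry":0,"rz":0,"x":0,"y":0,"z":-1,"jaw":1},{"rx":0,"ry":0,"rz":0,"x":0,"y":0,"z":-0.3,"jaw":1},{"rx":0,"ry":0,"rz":0,"x":0,"y":0,"z":0,"jaw":1}]'
python3 - <<'E'
from bench import *
import cv2
from h import *
o=get_obs();print(o['joints'],o['tcp_pos'],o['orientation'])
p=camera_params('wrist'); f=grab_frame('wrist'); cv2.imwrite('pics/w1.png',f[:,:,::-1])
np.save('w1.npy',p,allow_pickle=True)
o=np.array([.4964,-.1211]);d=np.array([np.cos(np.radians(-12.9)),np.sin(np.radians(-12.9))]);n=np.array([-d[1],d[0]])
for l,x,y,z in (('griptop',-42,0,70),('gripfront L',-30,7,70),('gripback R',-54,-7,70),('lipL',40,18,22),('lipR',40,-18,22)):
    print(l,proj('wrist',[*(o+x/1e3*d+y/1e3*n),z/1e3],p))
E
```

```text
clock: 2.1
tcp_pos: [0.4706, -0.0363, 0.4112]
orientation: [-0.354, -3.121, -0.001]
contact_force: [1.7, 0.3, 0.2]
grip_width: 0.0855
gripper_force: 0.0
clock: 2.85
tcp_pos: [0.4518, -0.1063, 0.218]
orientation: [-0.354, -3.118, 0.002]
contact_force: [-0.0, 0.6, 0.2]
grip_width: 0.0854
gripper_force: 0.0
[-0.47578827  0.15341232  0.64101626  2.08589751 -0.11203874  0.93914036
  1.57074657] [ 0.45180859 -0.10628744  0.21796001] [-3.54290506e-01 -3.11774395e+00  1.53823824e-03]
griptop (np.float64(252.67032365844105), np.float64(189.22010614778455))
gripfront L (np.float64(259.12134301421145), np.float64(199.81316511348484))
gripback R (np.float64(246.0768477184946), np.float64(178.39312275665543))
lipL (np.float64(267.247878319876), np.float64(239.78082942452673))
lipR (np.float64(240.24924676280241), np.float64(239.79445558582995))
```

```bash
python3 -c "
import cv2
f=cv2.imread('pics/w1.png')[130:280,150:350];cv2.imwrite('pics/w1c.png',cv2.resize(f,None,fx=4,fy=4,interpolation=cv2.INTER_CUBIC))"
```

```text
(no output)
```

View pics/w1c.png

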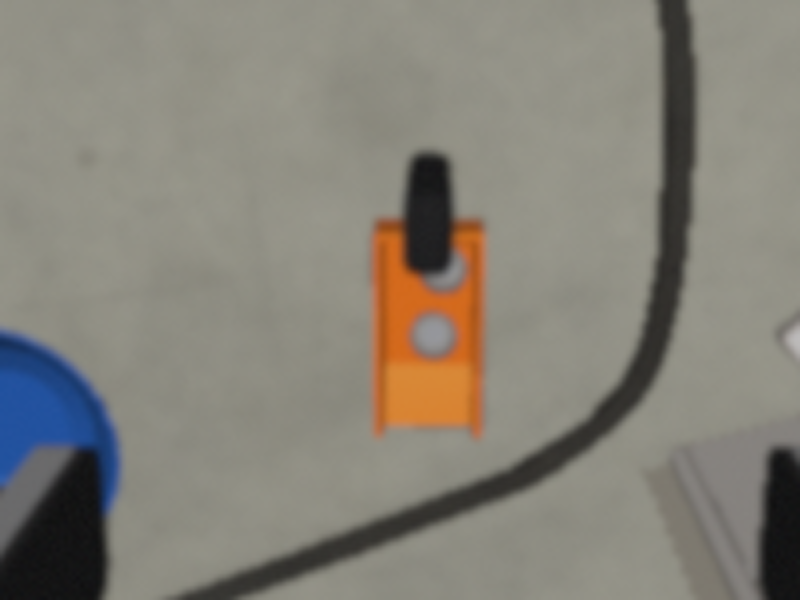

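The crop shows the tab at about crop (429,213) and the lip corners at (377,437) and (483,437). The scoop is aligned with the tool and about 5 mm left of the first estimate, so the tool needs about 5 mm forward along the scoop. Now I'll descend and grip.

```bash
python3 -m jog '[{"rx":0,"ry":0,"rz":0,"x":0.08,"y":-0.02,"z":-1,"jaw":1},{"rx":0,"ry":0,"rz":0,"x":0,"y":0,"z":-1,"jaw":1},{"rx":0,"ry":0,"rz":0,"x":0,"y":0,"z":-0.7,"jaw":1},{"rx":0,"ry":0,"rz":0,"x":0,"y":0,"z":-0.38,"jaw":1},{"rx":0,"ry":0,"rz":0,"x":0,"y":0,"z":0,"jaw":1}]' && python3 -m jog '[{"rx":0,"ry":0,"rz":0,"x":0,"y":0,"z":0,"jaw":0},{"rx":0,"ry":0,"rz":0,"x":0,"y":0,"z":0,"jaw":-0.4},{"rx":0,"ry":0,"rz":0,"x":0,"y":0,"z":0,"jaw":-1},{"rx":0,"ry":0,"rz":0,"x":0,"y":0,"z":0,"jaw":-1},{"rx":0,"ry":0,"rz":0,"x":0,"y":0,"z":0,"jaw":-1},{"rx":0,"ry":0,"rz":0,"x":0,"y":0,"z":0,"jaw":-1},{"rx":0,"ry":0,"rz":0,"x":0,"y":0,"z":0,"jaw":-1}]' 60
python3 - <<'E'
from bench import *
import cv2
f=grab_frame('wrist'); cv2.imwrite('pics/w2.png',f[:,:,::-1]); print(get_obs()['grip_width'])
E
```

```text
clock: 3.52
tcp_pos: [0.4583, -0.1074, 0.0344]
orientation: [-0.353, -3.121, -0.0]
contact_force: [0.3, 0.9, 0.3]
grip_width: 0.0854
gripper_force: 0.0
clock: 4.4
tcp_pos: [0.4582, -0.1075, 0.0349]
orientation: [0.354, 3.121, 0.001]
contact_force: [-1.4, -0.0, 6.4]
grip_width: 0.0133
gripper_force: 61.8
0.013202977648186981
```

View pics/w2.png

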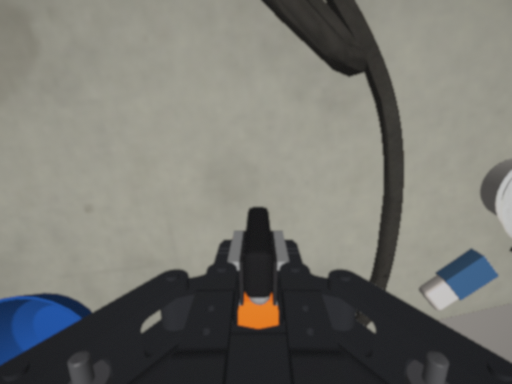

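The tab is held: at (258,250) it sits between both pads, opening 13 mm. I'll lift it gently.

```bash
python3 -m jog '[{"rx":0,"ry":0,"rz":0,"x":0,"y":0,"z":0.1,"jaw":-1},{"rx":0,"ry":0,"rz":0,"x":0,"y":0,"z":0.2,"jaw":-1},{"rx":0,"ry":0,"rz":0,"x":0,"y":0,"z":0.3,"jaw":-1},{"rx":0,"ry":0,"rz":0,"x":0,"y":0,"z":0.3,"jaw":-1},{"rx":0,"ry":0,"rz":0,"x":0,"y":0,"z":0.3,"jaw":-1},{"rx":0,"ry":0,"rz":0,"x":0,"y":0,"z":0.3,"jaw":-1},{"rx":0,"ry":0,"rz":0,"x":0,"y":0,"z":0.3,"jaw":-1},{"rx":0,"ry":0,"rz":0,"x":0,"y":0,"z":0.2,"jaw":-1}]' && python3 -m jog '[{"rx":0,"ry":0,"rz":0,"x":0,"y":0,"z":0.1,"jaw":-1},{"rx":0,"ry":0,"rz":0,"x":0,"y":0,"z":0,"jaw":-1}]'
python3 - <<'E'
from bench import *
import cv2
print(get_obs()['joints'])
f=grab_frame('scene')[120:260,140:340]; cv2.imwrite('pics/s3.png',cv2.resize(f,None,fx=4,fy=4,interpolation=cv2.INTER_CUBIC)[:,:,::-1])
E
```

```text
clock: 5.45
tcp_pos: [0.458, -0.1076, 0.1557]
orientation: [0.354, 3.121, 0.001]
contact_force: [0.1, -0.5, -0.5]
grip_width: 0.0131
gripper_force: 60.6
clock: 5.7
tcp_pos: [0.458, -0.1074, 0.1607]
orientation: [0.354, 3.121, 0.0]
contact_force: [0.0, -0.7, -1.0]
grip_width: 0.0134
gripper_force: 60.6
[-0.44940631  0.26500436  0.64396878  2.1341086  -0.22014035  0.80558884
  1.67634393]
```

View pics/s3.png

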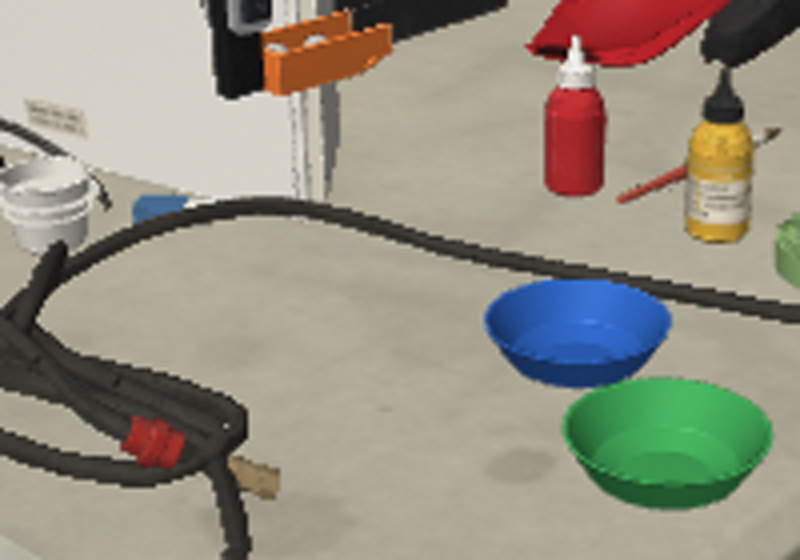

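The scoop hangs level with both balls in it, at about (325,50) in the crop. Next I'll carry it to the blue dish, turning it so that the lip faces the robot.

```bash
python3 -m jog '[{"rx":0,"ry":0,"rz":-0.5,"x":0.05,"y":-0.08,"z":0,"jaw":-1},{"rx":0,"ry":0,"rz":-0.84,"x":0.09,"y":-0.145,"z":0,"jaw":-1},{"rx":0,"ry":0,"rz":-0.84,"x":0.09,"y":-0.145,"z":0,"jaw":-1},{"rx":0,"ry":0,"rz":-0.84,"x":0.09,"y":-0.145,"z":0,"jaw":-1},{"rx":0,"ry":0,"rz":-0.84,"x":0.09,"y":-0.145,"z":0,"jaw":-1},{"rx":0,"ry":0,"rz":-0.84,"x":0.09,"y":-0.145,"z":0,"jaw":-1},{"rx":0,"ry":0,"rz":-0.84,"x":0.09,"y":-0.145,"z":0,"jaw":-1},{"rx":0,"ry":0,"rz":-0.84,"x":0.09,"y":-0.145,"z":0,"jaw":-1}]' && python3 -m jog '[{"rx":0,"ry":0,"rz":-0.84,"x":0.09,"y":-0.145,"z":0,"jaw":-1},{"rx":0,"ry":0,"rz":-0.84,"x":0.09,"y":-0.145,"z":0,"jaw":-1},{"rx":0,"ry":0,"rz":-0.84,"x":0.09,"y":-0.145,"z":0,"jaw":-1},{"rx":0,"ry":0,"rz":-0.84,"x":0.09,"y":-0.145,"z":0,"jaw":-1},{"rx":0,"ry":0,"rz":-0.84,"x":0.09,"y":-0.145,"z":0,"jaw":-1},{"rx":0,"ry":0,"rz":-0.84,"x":0.09,"y":-0.145,"z":0,"jaw":-1},{"rx":0,"ry":0,"rz":-0.84,"x":0.09,"y":-0.145,"z":0,"jaw":-1},{"rx":0,"ry":0,"rz":-0.84,"x":0.09,"y":-0.145,"z":0,"jaw":-1}]'; python3 -c "
from bench import get_obs;print(get_obs()['joints'])"
```

```text
clock: 6.75
tcp_pos: [0.4985, -0.1733, 0.1597]
orientation: [-1.955, -2.457, 0.002]
contact_force: [-0.7, 0.1, -1.3]
grip_width: 0.0131
gripper_force: 60.6
clock: 7.75
tcp_pos: [0.5418, -0.2428, 0.1595]
orientation: [-2.989, -0.965, 0.002]
contact_force: [-0.6, 0.6, -1.7]
grip_width: 0.013
gripper_force: 60.6
[-0.44379372  0.70602943  1.12988736  1.87092758 -0.73676847  1.06033566
  0.04396229]
```

```bash
python3 -m jog '[{"rx":0,"ry":0,"rz":-0.84,"x":0.09,"y":-0.145,"z":0,"jaw":-1},{"rx":0,"ry":0,"rz":-0.84,"x":0.09,"y":-0.145,"z":0,"jaw":-1},{"rx":0,"ry":0,"rz":-0.84,"x":0.09,"y":-0.145,"z":0,"jaw":-1},{"rx":0,"ry":0,"rz":-0.84,"x":0.09,"y":-0.145,"z":0,"jaw":-1},{"rx":0,"ry":0,"rz":-0.84,"x":0.09,"y":-0.145,"z":0,"jaw":-1},{"rx":0,"ry":0,"rz":-0.84,"x":0.09,"y":-0.145,"z":0,"jaw":-1},{"rx":0,"ry":0,"rz":-0.84,"x":0.09,"y":-0.145,"z":0,"jaw":-1},{"rx":0,"ry":0,"rz":-0.84,"x":0.05,"y":-0.08,"z":0,"jaw":-1}]' && python3 -m jog '[{"rx":0,"ry":0,"rz":0,"x":0,"y":0,"z":0,"jaw":-1},{"rx":0,"ry":0,"rz":0,"x":0,"y":0,"z":0,"jaw":-1}]'
python3 - <<'E'
from bench import *
from h import *
import cv2
o=get_obs();print(o['joints'],o['tcp_pos'])
from scipy.spatial.transform import Rotation as Ro
M=Ro.from_rotvec(o['orientation']).as_matrix();print('toolx',M[:,0],'tooly',M[:,1],'toolz',M[:,2])
p=camera_params('wrist');np.savez('w4.npz',**p)
f=grab_frame('wrist'); cv2.imwrite('pics/w4.png',f[:,:,::-1])
E
```

```text
clock: 8.75
tcp_pos: [0.5827, -0.3087, 0.1592]
orientation: [3.024, -0.851, -0.003]
contact_force: [0.1, -0.4, -1.5]
grip_width: 0.0132
gripper_force: 60.6
clock: 9.0
tcp_pos: [0.5825, -0.3083, 0.1598]
orientation: [-3.027, 0.839, 0.002]
contact_force: [0.7, -0.1, -1.7]
grip_width: 0.0132
gripper_force: 60.7
[-0.3534064   0.96109321  1.31404773  1.71162424 -0.97404316  1.28087132
 -0.92467906] [ 0.58247044 -0.30826531  0.15984995]
toolx [ 0.85726405 -0.51487605 -0.00100025] tooly [-5.14876070e-01 -8.57264583e-01  2.58450344e-04] toolz [-9.90544619e-04  2.93442094e-04 -9.99999466e-01]
```

View pics/w4.png

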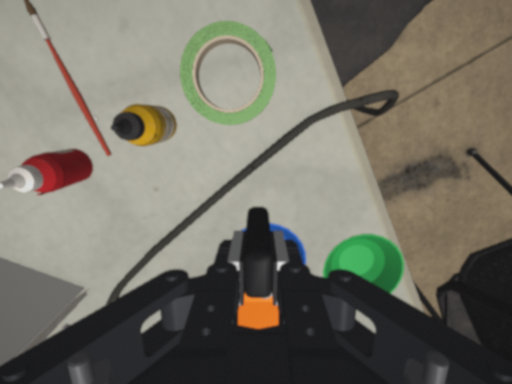

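The wrist view shows the green dish's rim centred at about (364,264). The blue rim shows only around the tab, with its right edge at about (305,260) and its top edge near (277,224). I'll check both against the top-camera fix.

Run:
```python
from h import *
import cv2
p=dict(np.load('w4.npz'))
f=cv2.imread('pics/w4.png'); b,g,r=[f[:,:,i].astype(int) for i in range(3)]
n,l,s,c=cv2.connectedComponentsWithStats(((g>r+50)&(g>b+30)).astype('uint8'))
for i in range(1,n):
    if s[i,4]>1500: q=(s[i,0]+s[i,2]/2-.5,s[i,1]+s[i,3]/2-.5); print('green',s[i],ray('w',*q,.028,p))
m=((b>r+60)&(b>g+40)).astype('uint8'); ys,xs=np.nonzero(m); k=xs>262; k&=ys<300
cs,_=cv2.findContours(m,cv2.RETR_EXTERNAL,cv2.CHAIN_APPROX_NONE)
C=max((q for q in cs if q[:,0,0].max()>262 and q[:,0,1].min()>200),key=len)[:,0]
W=np.array([ray('w',u,v,.028,p) for u,v in C if u>275])[:,:2]
from scipy.optimize import least_squares
# outer arc points = farthest from guess
g0=np.array([.505,-.27]); d=np.linalg.norm(W-g0,axis=1); W=W[d>.038]
res=least_squares(lambda x:np.linalg.norm(W-x,axis=1)-.046,g0,loss='soft_l1',f_scale=.002); print('blue',res.x,len(W),np.abs(res.fun).max())
```

```text
green [ 323  234   81   59 2974] [ 0.44804617 -0.36265949  0.028     ]
blue [ 0.50652063 -0.26714025] 87 0.0057039073345896835
```

```bash
python3 -m jog '[{"rx":0,"ry":0,"rz":0,"x":0.05,"y":0.02,"z":-0.1,"jaw":-1},{"rx":0,"ry":0,"rz":0,"x":0.05,"y":0.02,"z":-0.2,"jaw":-1},{"rx":0,"ry":0,"rz":0,"x":0,"y":0,"z":-0.25,"jaw":-1},{"rx":0,"ry":0,"rz":0,"x":0,"y":0,"z":-0.25,"jaw":-1},{"rx":0,"ry":0,"rz":0,"x":0,"y":0,"z":-0.25,"jaw":-1},{"rx":0,"ry":0,"rz":0,"x":0,"y":0,"z":-0.2,"jaw":-1},{"rx":0,"ry":0,"rz":0,"x":0,"y":0,"z":-0.08,"jaw":-1},{"rx":0,"ry":0,"rz":0,"x":0,"y":0,"z":0,"jaw":-1}]'
python3 - <<'E'
from bench import *
import cv2
o=get_obs();print(o['joints'],o['tcp_pos'])
f=grab_frame('scene')[120:260,180:380]; cv2.imwrite('pics/s5.png',cv2.resize(f,None,fx=4,fy=4,interpolation=cv2.INTER_CUBIC)[:,:,::-1])
E
```

```text
clock: 10.05
tcp_pos: [0.5887, -0.3062, 0.0806]
orientation: [3.026, -0.843, -0.0]
contact_force: [0.0, -0.9, -0.9]
grip_width: 0.0135
gripper_force: 60.7
[-0.32572885  1.04066326  1.22343604  1.74912966 -1.06823789  1.18240442
 -0.88718228] [ 0.58867897 -0.3061769   0.08055483]
```

View pics/s5.png

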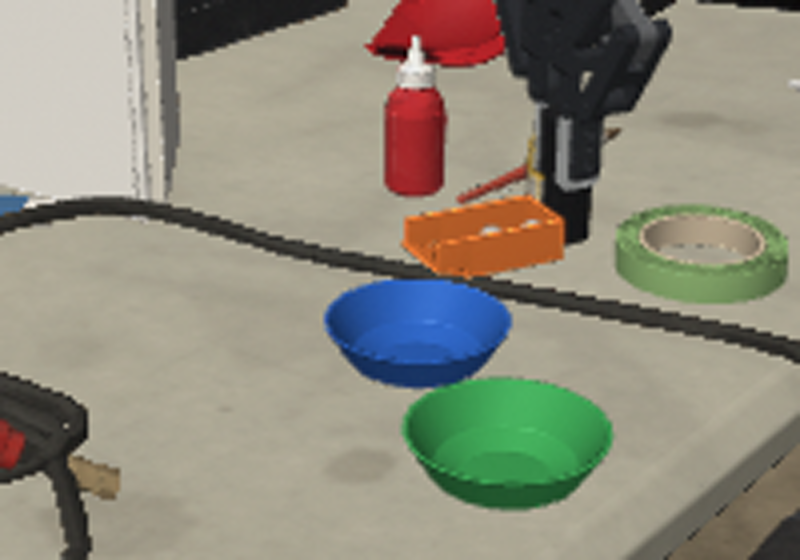

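Run:
```python
from h import *
k=lambda X:tuple(round(float((a-o)*4)) for a,o in zip(proj('scene',X),(180,120)))
L=np.array([.5201,-.2650]);a=np.array([-.515,-.857])
for s in(-.018,.018): print('wall tips',k([*(L+s*a),.067]), k([*(L+s*.83*a),.055]))
D=np.array([.506,-.268])
print('rim', [k([*(D+.046*np.array([np.cos(t),np.sin(t)])),.028]) for t in np.arange(0,6.28,.785)])
```

```text
wall tips (400, 218) (403, 242)
wall tips (434, 245) (431, 265)
rim [(454, 281), (386, 275), (328, 292), (313, 324), (353, 352), (427, 359), (488, 340), (497, 307)]
```

```bash
python3 -m jog '[{"rx":0,"ry":0,"rz":0,"x":-0.05,"y":-0.17,"z":0,"jaw":-1},{"rx":-0.206,"ry":-0.343,"rz":0,"x":-0.03,"y":0.018,"z":0.083,"jaw":-1},{"rx":-0.206,"ry":-0.343,"rz":0,"x":-0.03,"y":0.018,"z":0.083,"jaw":-1},{"rx":-0.206,"ry":-0.343,"rz":0,"x":-0.04,"y":0.025,"z":0.077,"jaw":-1},{"rx":-0.206,"ry":-0.343,"rz":0,"x":-0.04,"y":0.025,"z":0.077,"jaw":-1},{"rx":0,"ry":0,"rz":0,"x":0,"y":0,"z":0,"jaw":-1},{"rx":0,"ry":0,"rz":0,"x":0,"y":0,"z":0,"jaw":-1},{"rx":0,"ry":0,"rz":0,"x":0,"y":0,"z":0,"jaw":-1}]'
cat > st.py <<'E'
from h import *
from bench import *
from scipy.spatial.transform import Rotation as Ro
o=get_obs();M=Ro.from_rotvec(o['orientation']).as_matrix()
print('joints',o['joints'].round(2) if hasattr(o['joints'],'round') else o['joints'])
print('tilt',np.degrees(np.arccos(-M[2,2])),'toolx',M[:,0].round(3))
# lip: local u=-toolx, up=-toolz
print('lip',o['tcp_pos']-.080*M[:,0]+.025*M[:,2])
E
python3 st.py
```

```text
clock: 11.1
tcp_pos: [0.578, -0.3117, 0.1001]
orientation: [2.928, -0.815, 0.412]
contact_force: [-0.3, -0.1, -2.3]
grip_width: 0.0132
gripper_force: 60.7
joints [-0.43  0.92  1.25  1.99 -1.28  0.88 -0.67]
tilt 16.00008957285746 toolx [ 0.823 -0.497  0.276]
lip [ 0.51802376 -0.27552866  0.05397333]
```

```bash
python3 -m jog '[{"rx":-0.155,"ry":-0.257,"rz":0,"x":-0.038,"y":0.023,"z":0.04,"jaw":-1},{"rx":-0.155,"ry":-0.257,"rz":0,"x":-0.038,"y":0.023,"z":0.04,"jaw":-1},{"rx":-0.155,"ry":-0.257,"rz":0,"x":-0.042,"y":0.025,"z":0.04,"jaw":-1},{"rx":0,"ry":0,"rz":0,"x":0,"y":0,"z":0,"jaw":-1},{"rx":0,"ry":0,"rz":0,"x":0,"y":0,"z":0,"jaw":-1}]';python3 st.py
```

```text
clock: 11.72
tcp_pos: [0.571, -0.3073, 0.1074]
orientation: [2.851, -0.795, 0.633]
contact_force: [1.1, 0.2, -1.1]
grip_width: 0.0132
gripper_force: 60.7
joints [-0.4   0.69  1.04  2.12 -1.35  0.53 -0.54]
tilt 24.999585801666992 toolx [ 0.776 -0.469  0.423]
lip [ 0.5179757  -0.27526328  0.05092133]
```

```bash
python3 -m jog '[{"rx":-0.155,"ry":-0.257,"rz":0,"x":-0.044,"y":0.026,"z":0.05,"jaw":-1},{"rx":-0.155,"ry":-0.257,"rz":0,"x":-0.045,"y":0.027,"z":0.05,"jaw":-1},{"rx":-0.155,"ry":-0.257,"rz":0,"x":-0.046,"y":0.028,"z":0.045,"jaw":-1},{"rx":0,"ry":0,"rz":0,"x":0,"y":0,"z":0,"jaw":-1},{"rx":0,"ry":0,"rz":0,"x":0,"y":0,"z":0,"jaw":-1}]';python3 st.py
python3 - <<'E'
from bench import *
import cv2
f=grab_frame('scene')[120:260,180:380]; cv2.imwrite('pics/s6.png',cv2.resize(f,None,fx=4,fy=4,interpolation=cv2.INTER_CUBIC)[:,:,::-1])
E
```

```text
clock: 12.35
tcp_pos: [0.5682, -0.3049, 0.1323]
orientation: [2.775, -0.774, 0.797]
contact_force: [0.3, -0.1, -1.3]
grip_width: 0.0132
gripper_force: 61.7
joints [-0.22  0.44  0.69  2.19 -1.37  0.17 -0.46]
tilt 32.09032763527756 toolx [ 0.725 -0.438  0.531]
lip [ 0.52150576 -0.27678573  0.06859285]
```

View pics/s6.png

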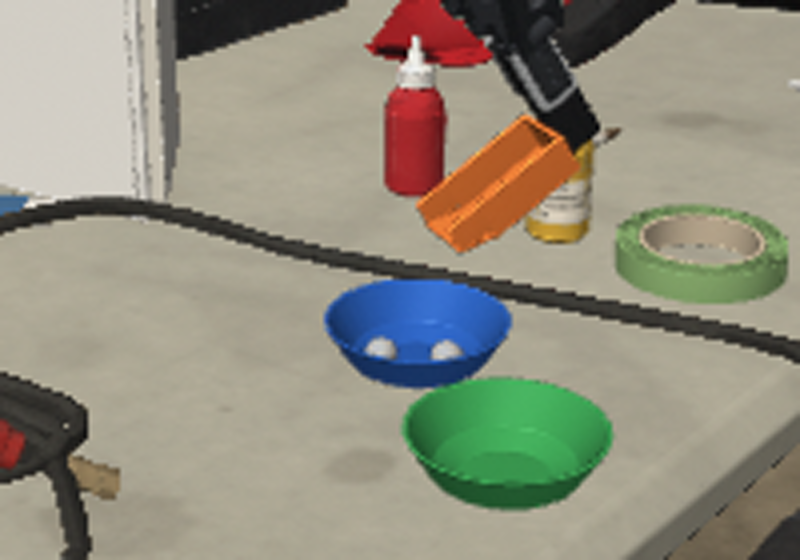

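Both balls lie in the blue dish at crop (380,348) and (446,350). The tilted scoop at (500,185) is empty, and the dish has not moved. Next I'll level the scoop, lift it, and bring it back to the free spot where it stood.

```bash
python3 -m jog '[{"rx":0,"ry":0,"rz":0,"x":0,"y":0,"z":0.3,"jaw":-1},{"rx":0.412,"ry":0.686,"rz":0,"x":0,"y":0,"z":0.2,"jaw":-1},{"rx":0.412,"ry":0.686,"rz":0,"x":0,"y":0,"z":0.2,"jaw":-1},{"rx":0.412,"ry":0.686,"rz":0,"x":0,"y":0,"z":0.1,"jaw":-1},{"rx":0.412,"ry":0.686,"rz":0,"x":0,"y":0,"z":0,"jaw":-1},{"rx":0,"ry":0,"rz":0,"x":0,"y":0,"z":0,"jaw":-1}]';python3 st.py
```

```text
clock: 13.15
tcp_pos: [0.5709, -0.3047, 0.179]
orientation: [3.021, -0.837, 0.015]
contact_force: [0.0, 0.4, -2.0]
grip_width: 0.013
gripper_force: 61.6
joints [-0.31  0.75  1.11  1.73 -0.74  1.13 -1.09]
tilt 0.6719132595337332 toolx [ 0.857 -0.515  0.011]
lip [ 0.50248092 -0.26374569  0.15310592]
```

```bash
python3 -m jog '[{"rx":0.034,"ry":0.055,"rz":0,"x":-0.09,"y":0.155,"z":0,"jaw":-1},{"rx":0,"ry":0,"rz":0.94,"x":-0.09,"y":0.155,"z":0,"jaw":-1},{"rx":0,"ry":0,"rz":0.94,"x":-0.09,"y":0.155,"z":0,"jaw":-1},{"rx":0,"ry":0,"rz":0.94,"x":-0.09,"y":0.155,"z":0,"jaw":-1},{"rx":0,"ry":0,"rz":0.94,"x":-0.09,"y":0.155,"z":0,"jaw":-1},{"rx":0,"ry":0,"rz":0.94,"x":-0.09,"y":0.155,"z":0,"jaw":-1},{"rx":0,"ry":0,"rz":0.94,"x":-0.09,"y":0.155,"z":0,"jaw":-1},{"rx":0,"ry":0,"rz":0.94,"x":-0.09,"y":0.155,"z":0,"jaw":-1}]' && python3 -m jog '[{"rx":0,"ry":0,"rz":0.94,"x":-0.09,"y":0.155,"z":0,"jaw":-1},{"rx":0,"ry":0,"rz":0.94,"x":-0.09,"y":0.155,"z":0,"jaw":-1},{"rx":0,"ry":0,"rz":0.94,"x":-0.09,"y":0.155,"z":0,"jaw":-1},{"rx":0,"ry":0,"rz":0.94,"x":-0.09,"y":0.155,"z":0,"jaw":-1},{"rx":0,"ry":0,"rz":0.94,"x":-0.09,"y":0.155,"z":0,"jaw":-1},{"rx":0,"ry":0,"rz":0.94,"x":-0.09,"y":0.155,"z":0,"jaw":-1},{"rx":0,"ry":0,"rz":0.94,"x":-0.09,"y":0.155,"z":0,"jaw":-1},{"rx":0,"ry":0,"rz":0.94,"x":-0.09,"y":0.155,"z":0,"jaw":-1}]' && python3 -m jog '[{"rx":0,"ry":0,"rz":0.94,"x":-0.09,"y":0.155,"z":0,"jaw":-1},{"rx":0,"ry":0,"rz":0.94,"x":-0.09,"y":0.155,"z":0,"jaw":-1},{"rx":0,"ry":0,"rz":0.94,"x":-0.09,"y":0.155,"z":0,"jaw":-1},{"rx":0,"ry":0,"rz":0.94,"x":-0.09,"y":0.155,"z":0,"jaw":-1},{"rx":0,"ry":0,"rz":0.94,"x":-0.09,"y":0.155,"z":0,"jaw":-1},{"rx":0,"ry":0,"rz":0.94,"x":0,"y":0,"z":0,"jaw":-1},{"rx":0,"ry":0,"rz":0,"x":0,"y":0,"z":0,"jaw":-1}]'; python3 st.py
```

```text
clock: 14.15
tcp_pos: [0.5243, -0.2278, 0.1795]
orientation: [-2.995, -0.945, -0.0]
contact_force: [0.6, -0.0, -0.8]
grip_width: 0.0133
gripper_force: 61.6
clock: 15.15
tcp_pos: [0.4808, -0.1536, 0.1794]
orientation: [-1.796, -2.577, -0.001]
contact_force: [0.5, 1.1, -1.3]
grip_width: 0.0134
gripper_force: 61.6
clock: 16.02
tcp_pos: [0.4541, -0.1078, 0.1795]
orientation: [0.375, 3.119, 0.001]
contact_force: [-1.2, -0.6, -0.4]
grip_width: 0.0134
gripper_force: 61.6
joints [-0.24  0.2   0.39  2.11 -0.1   0.84  1.54]
tilt 0.034682569336675455 toolx [-0.971  0.237 -0.   ]
lip [ 0.53185748 -0.1267887   0.15450041]
```

```bash
python3 -m jog '[{"rx":0,"ry":0,"rz":0,"x":0,"y":0,"z":-0.5,"jaw":-1},{"rx":0,"ry":0,"rz":0,"x":0,"y":0,"z":-0.5,"jaw":-1},{"rx":0,"ry":0,"rz":0,"x":0,"y":0,"z":-0.5,"jaw":-1},{"rx":0,"ry":0,"rz":0,"x":0,"y":0,"z":-0.5,"jaw":-1},{"rx":0,"ry":0,"rz":0,"x":0,"y":0,"z":-0.2,"jaw":-1},{"rx":0,"ry":0,"rz":0,"x":0,"y":0,"z":-0.1,"jaw":-1},{"rx":0,"ry":0,"rz":0,"x":0,"y":0,"z":-0.06,"jaw":-1},{"rx":0,"ry":0,"rz":0,"x":0,"y":0,"z":-0.02,"jaw":-1}]' && python3 -m jog '[{"rx":0,"ry":0,"rz":0,"x":0,"y":0,"z":0,"jaw":-1}]'; python3 st.py
```

```text
clock: 17.02
tcp_pos: [0.4562, -0.1086, 0.0375]
orientation: [0.375, 3.117, -0.0]
contact_force: [0.1, 0.4, -0.8]
grip_width: 0.0129
gripper_force: 61.6
clock: 17.15
tcp_pos: [0.4561, -0.1086, 0.0375]
orientation: [0.375, 3.118, -0.0]
contact_force: [0.9, -0.2, -0.7]
grip_width: 0.0133
gripper_force: 61.6
joints [-0.14  0.46  0.29  2.2  -0.26  0.51  1.68]
tilt 0.08052909056081986 toolx [-0.972  0.237 -0.001]
lip [ 0.53386331 -0.1276072   0.01258182]
```

```bash
python3 -m jog '[{"rx":0,"ry":0,"rz":0,"x":0,"y":0,"z":-0.02,"jaw":-1},{"rx":0,"ry":0,"rz":0,"x":0,"y":0,"z":-0.02,"jaw":-1},{"rx":0,"ry":0,"rz":0,"x":0,"y":0,"z":0,"jaw":-1}]'
```

```text
clock: 17.52
tcp_pos: [0.4559, -0.1086, 0.0349]
orientation: [0.375, 3.118, -0.0]
contact_force: [-0.4, 0.2, 4.1]
grip_width: 0.0132
gripper_force: 62.3
```

Contact reads 4–5 N, so the scoop is on the table. I'll release it and retreat straight up.

```bash
python3 -m jog '[{"rx":0,"ry":0,"rz":0,"x":0,"y":0,"z":0,"jaw":-0.5},{"rx":0,"ry":0,"rz":0,"x":0,"y":0,"z":0,"jaw":0},{"rx":0,"ry":0,"rz":0,"x":0,"y":0,"z":0,"jaw":1},{"rx":0,"ry":0,"rz":0,"x":0,"y":0,"z":0,"jaw":1},{"rx":0,"ry":0,"rz":0,"x":0,"y":0,"z":0,"jaw":1},{"rx":0,"ry":0,"rz":0,"x":0,"y":0,"z":0,"jaw":1}]' && python3 -m jog '[{"rx":0,"ry":0,"rz":0,"x":0,"y":0,"z":0.3,"jaw":1},{"rx":0,"ry":0,"rz":0,"x":0,"y":0,"z":0.5,"jaw":1},{"rx":0,"ry":0,"rz":0,"x":0,"y":0,"z":0.8,"jaw":1},{"rx":0,"ry":0,"rz":0,"x":0,"y":0,"z":0.8,"jaw":1},{"rx":0,"ry":0,"rz":0,"x":0,"y":0,"z":0.8,"jaw":1},{"rx":0,"ry":0,"rz":0,"x":0,"y":0,"z":0,"jaw":1}]'
python3 - <<'E'
from bench import *
import cv2
f=grab_frame('scene')[120:260,180:380]; cv2.imwrite('pics/s7.png',cv2.resize(f,None,fx=4,fy=4,interpolation=cv2.INTER_CUBIC)[:,:,::-1])
E
```

```text
clock: 18.27
tcp_pos: [0.4557, -0.1086, 0.0346]
orientation: [0.375, 3.119, -0.0]
contact_force: [0.3, -0.7, -0.1]
grip_width: 0.0854
gripper_force: 0.0
clock: 19.02
tcp_pos: [0.458, -0.1089, 0.23]
orientation: [0.374, 3.111, 0.002]
contact_force: [0.5, 1.0, 0.2]
grip_width: 0.0858
gripper_force: 0.0
```

View pics/s7.png

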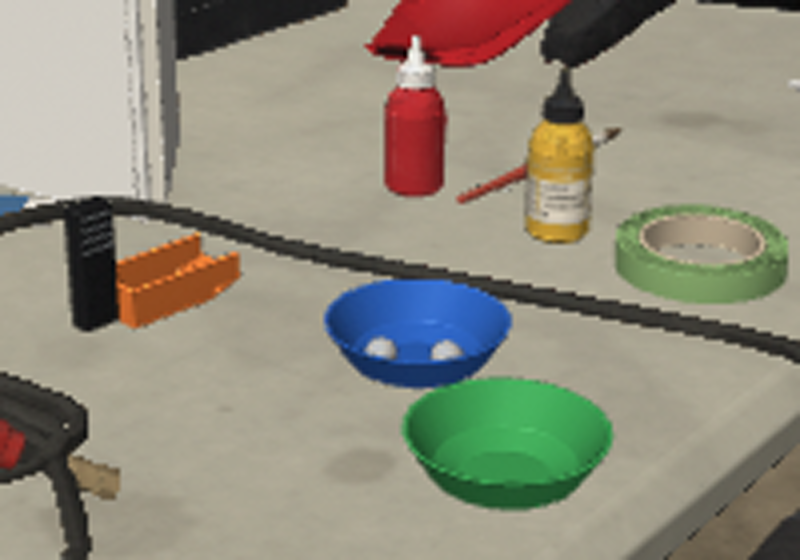

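The scoop stands upright and empty on the table at crop (160,270). Both balls are in the blue dish at (380,348) and (446,350), and the gripper is clear.

```bash
python3 -c "
from bench import r; print(r.hand_in())"
```

```text
the job is handed in; nothing more can be done
None
```

The job is handed in at about 19 s: both steel balls are in the blue dish, which did not move, and the empty scoop stands upright and released on the free table top.

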